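# Tighten the last wing nut of a filter holder with the break-over torque wrench

## Robot

A 6-joint arm with a two-finger parallel gripper is mounted at the origin on the work surface. World frame = base frame: x ahead of the robot, y to its left, z up, the work surface at z = 0. Lengths are in mm, angles in rad, forces in N, time in s.
With the tool pointing down it reaches from about 300 to 775 mm from the base axis. Payload 14.6 kg.
Tool frame: the origin (TCP) lies between the finger pads; the fingertips stand 8 mm ahead of it and the grasp point (between the pads) lies 11 mm behind it; z points along the fingers, y is the direction in which the jaws open and shut (so a half turn about z gives the same grasp; the last joint's range is limited). The gripper opens to 94 mm and grips with 3 to 60 N. Pads are 16 mm wide; open, the fingers measure 119 mm over their backs; the gripper's body (75 mm by 177 mm) begins 78 mm behind the grasp point.
Start: joints at [1.237, 0.3, 1.521, -0, 1.321, -0.067], TCP at [145.003, 530.531, 183.046] pointing down, gripper open.
Joint ranges: [-3.03, 3.03], [-0.79, 2.21], [0.23, 2.52], [-1.04, 4.18], [0, 3.07], [-2.55, 2.55]. Speed limits (rad/s): [2.22, 2.22, 2.57, 3.14, 3.14, 3.14].

## Interface

Orientations are given as a 3x3 rotation matrix whose columns are the frame's x, y, z axes.
In Python, from workcell import env gives the robot as it stands.
- The arm moves only by the tool carry_out, never from a script. Its argument "motion" is a list of rows, each a list of 6 numbers: the shift along the tool's x, y, z in m, then the turn, a rotation vector about the tool's x, y, z in rad. A call has 1 to 12 rows; each row shifts and turns the commanded pose from where the row before left it, along the tool's axes as they then stand; what a row does not reach is not made up. A row lasts 1/8 s, in which the tool goes at most 62.5 mm and 10.7 degrees, less where a joint would pass 70% of its speed; a pose out of reach is approached as far as the arm can. A call with a gripper value outside its range is refused whole. "hand" is the closure, from 0 (fully open) to 1 (shut), set as the call begins (left out, the last holds). The fingers move at their own pace and stop on an object; "force" is the grip in N (left out, the last holds). Time passes only in rows, so rows that do not move let the fingers close. It gives the time, the measured TCP pose, the force and the opening at its end, in the units of the state.
- env.get_state(): the state, without advancing time (a new reading comes with each control period).
- env.capture(name): name is "scene" or "top" or "wrist"; returns a dict with "image" (384x512x3 uint8, red, green, blue), "mtx" (3x3 intrinsics, pixels), "extrinsics" (4x4, takes a point from world to camera coordinates); the wrist camera has in their place "tool_from_camera" (4x4, takes a point from camera to tool coordinates, whose origin is the TCP and whose axes are the flange's). Camera axes: x right, y up, looking along -z (the intrinsics and any distortion apply to the point x, -y, -z); pixel columns grow to the right and rows downward; lengths in mm; the calibration is good to about 2 mm. A picture is of the moment at which its call begins: read the wrist's pose just before it. There is no depth.
- env.close_job(): hands the job in, once; it reports no verdict.
The state is a dict: "clock": time; "q": joint angles; "joint_velocities": joint speeds; "tau": joint torques, N m; "ee_pos": TCP position; "eef_rot": TCP orientation; "contact_force": force on the tool from outside, world axes, zero at the start; "wrist_torque": the same for the moment, N m; "grip_width": finger opening in mm.
Only numpy, scipy, OpenCV 4.12 (cv2) and the standard library are available. Lean on these libraries where they do the work, as an engineer would, in place of code of your own. Each camera call takes 0.05 s, during which the arm holds its last target. There are 200 camera calls.

## Task

Lift the torque wrench up and off its two hooks, fit its socket fully down over the wing nut beside the vent cock on the filter holder's cover, and tighten that nut clockwise until the wrench breaks over at its hinge, stopping there without forcing it on to its stop. Then take the wrench off the nut and hang it back level on both hooks as it hung before, leaving the nut tight and everything else on the bench where it stands.

Things in the scene. Friction and masses are not known exactly. Their poses are not given: they have to be found in the camera images.
- wrench: Break-over torque wrench, steel, 450 g, 280 mm long. Origin: middle of its grey ribbed grip, on the long axis; x to the head, z up as it hangs and works. Grip 90 mm long (x -45 to 45), 24 x 24 mm. Round neck (x 45 to 93) and tail (x -45 to -95), both 16 mm thick, lie on the hooks; end cap 26 mm wide. Upright hinge pin at x 110, socket axis at x 150. Balance point at about x 30.
- head (a joint): The wrench's hinge, rad. 0 = straight (sprung); grows when the handle is driven clockwise (from above) on a tight nut. It stays under 0.03 until pushed sideways with about 9 N at mid grip (1.0 N m at the hinge), then gives way with hardly more force (about 10 N) and springs straight when let go. 0.10 or more is a clear break-over; hard stop at 0.45.
- socket (a point): Centre of the open underside of the wrench's crown socket: 43 mm below the long axis, 150 mm ahead of the wrench's origin. Socket 55 mm across, two crossing slots 9 mm wide, 20 mm deep, mouths chamfered 3 mm, along and across the wrench, so it fits the wings every 90 degrees. Fully seated, this point is 4 mm above the nut's underside and the wrench's axis 47 mm above it.
- nut: Wing nut to tighten, steel, next to the vent cock. Origin: centre of its underside, 97 mm above the bench; x along its wings, z up. Wings 46 mm tip to tip, 5 mm thick, tops 24 mm above the origin; hub 19 mm wide. Turns with 0.12 N m, clockwise from above to tighten, and pulls tight abruptly after 0.5 to 1.2 rad (varies, cannot be seen), then turns no more. Stays where left.
- wing_tip (a point): Tip of one wing of that nut, 23 mm from its axis along its x, 18 mm above its underside.
- holder: Stainless pressure filter holder on three legs, fixed: 190 mm in diameter, cover face 95 mm above the bench. Origin: centre of its foot. Hose inlet at the centre, 24 mm high. Wing nuts 75 mm from the centre at its +x, +y, -x, -y: the +y one is to be tightened, the other three are tight. The vent cock, 16 mm high, stands 30 mm from the centre towards +y.
- stand: Steel two-hook stand, fixed. Origin: centre of its foot. Two 8 mm rods at its y -70 and +70 mm run from posts at x 35 mm (154 mm high) to upturned ends at x -43 to -47 mm (tips 154 mm high); between, the rods are level, tops at 132 mm. The wrench hangs along the stand's y, head to -y, its axis 140 mm above the bench, about 6 mm in front (-x) of the origin.
- beaker: Glass beaker, 68 mm wide, 85 mm high; bystander. Origin under its centre.
- wash_bottle: White plastic bottle, 64 mm wide, 160 mm high; bystander. Origin under its centre.
- sample_jar: Amber glass jar, 56 mm wide, 75 mm high; bystander. Origin under its centre.
- dish: Flat clear dish, 92 mm wide, 14 mm high, with filter discs; bystander. Origin under its centre.
- pencil: Mechanical pencil, 135 mm long; bystander.
- forceps: Steel forceps, 110 mm long; bystander.
- spanner: Small plain open-end spanner lying on the bench, 170 mm long; bystander, not the torque wrench.
Not all that is in view belongs to the job. Leave any turquoise look-alike of the stand alone.

How it is judged:
By the outcome, as a careful person would: the job done as asked, in the order asked, and still so for the second after the job is handed in, with the robot touching nothing.
It also fails if it takes over 61 s, if anything falls off the work surface, if the arm or the gripper's body presses on something with over 40 N, if the wrist force passes 120 N, or if a joint passes its speed limit or range.

## Working session

There is one attempt and no reset: what is moved stays moved. The work goes in short steps, Python scripts to look and compute and a tool call to move; the robot and the scene stay as the last step left them, time stands still between calls to the robot, and variables do not carry over. Pictures are saved under pics/ and viewed, about 8 in all and at most 12, crops included, and the job is handed in when it is done.

Besides the shell and the picture viewer there is one more tool, called after "Emit:" as a command line: name --pt "numbers of a row" for each row, then --argument value for the rest. carry_out: Moves the arm, as the interface text tells. Its arguments: {"type":"object","properties":{"motion":{"type":"array"},"hand":{"type":"number"},"force":{"type":"number"}},"required":["motion"]}

```bash
mkdir -p pics; ls; cat > h.py <<'E'
import numpy as np, cv2
from workcell import env
def ray(c,u,v):
    K=c["mtx"];E=np.array(c["extrinsics"])
    p=cv2.undistortPoints(np.array([[[u,v]]],float),np.array(K),np.array(c.get("dist",c.get("distortion",np.zeros(5))),float)).ravel()
    d=np.array([p[0],-p[1],-1.0]);R=E[:3,:3];t=E[:3,3]
    return -R.T@t, R.T@d
def onz(c,u,v,z):
    o,d=ray(c,u,v); return o+d*(z-o[2])/d[2]
def wristE(c,s):
    T=np.eye(4);T[:3,:3]=s["eef_rot"];T[:3,3]=s["ee_pos"]
    c["extrinsics"]=np.linalg.inv(T@np.array(c["tool_from_camera"]));return c
def save(n,im): cv2.imwrite("pics/"+n,im[:,:,::-1])
E
python3 - <<'E'
from h import *
import pickle
s=env.get_state();print(s)
C={}
for n in("scene","top","wrist"):
    C[n]=env.capture(n);print({k:v for k,v in C[n].items() if k!="image"})
wristE(C["wrist"],s)
pickle.dump(C,open("c0.pkl","wb"))
save("top0.png",cv2.resize(C["top"]["image"],(800,600),interpolation=cv2.INTER_CUBIC))
save("sc0.png",cv2.resize(C["scene"]["image"],(800,600),interpolation=cv2.INTER_CUBIC))
E
```

```text
pics
{'clock': 0.0, 'q': array([ 1.23739340e+00,  3.00438438e-01,  1.52159198e+00, -3.06359498e-06,
        1.32070094e+00, -6.65930994e-02]), 'joint_velocities': array([ 6.52229910e-04,  7.17949424e-04, -6.00811895e-04,  2.15662469e-05,
       -3.52642055e-04,  1.19414453e-03]), 'tau': array([ 3.50549679e-03, -5.31814384e+01, -3.52730405e+01,  7.09880982e-02,
        2.44872255e-02, -8.48633658e-05]), 'ee_pos': array([144.91443074, 530.26183221, 182.49965353]), 'eef_rot': array([[-9.64617098e-01,  2.63654542e-01, -3.69845660e-04],
       [ 2.63654791e-01,  9.64616500e-01, -1.07696510e-03],
       [ 7.28124876e-05, -1.13637053e-03, -9.99999352e-01]]), 'contact_force': array([0.8309859 , 0.92904551, 0.27612999]), 'wrist_torque': array([-0.01640561,  0.02338433,  0.01651565]), 'grip_width': 94.02013928796148}
{'mtx': array([[402.73402337,   0.        , 255.42311933],
       [  0.        , 402.73402337, 186.44276623],
       [  0.        ,   0.        ,   1.        ]]), 'extrinsics': array([[ 5.47447334e-02,  9.98271645e-01,  2.13714046e-02,
         7.35362625e+01],
       [-6.81497097
[... 581 characters left out ...]
2],
       [-1.14054382e-01,  2.54688943e-02,  9.93147992e-01,
        -1.22433030e+03],
       [ 0.00000000e+00,  0.00000000e+00,  0.00000000e+00,
         1.00000000e+00]])}
{'mtx': array([[266.10821579,   0.        , 255.05502733],
       [  0.        , 266.10821579, 191.86257771],
       [  0.        ,   0.        ,   1.        ]]), 'tool_from_camera': array([[-1.63931510e-03,  9.73913724e-01,  2.26912694e-01,
         6.52451514e+01],
       [ 9.99998656e-01,  1.59652660e-03,  3.72097889e-04,
        -5.57352018e-01],
       [ 1.19089813e-07,  2.26912999e-01, -9.73915033e-01,
        -2.02096004e+02],
       [ 0.00000000e+00,  0.00000000e+00,  0.00000000e+00,
         1.00000000e+00]])}
```

View pics/top0.png

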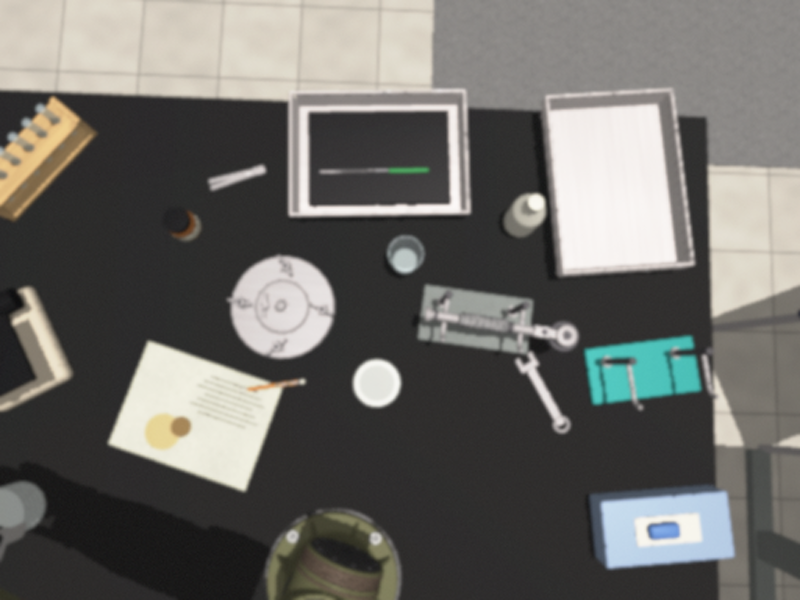

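View pics/sc0.png

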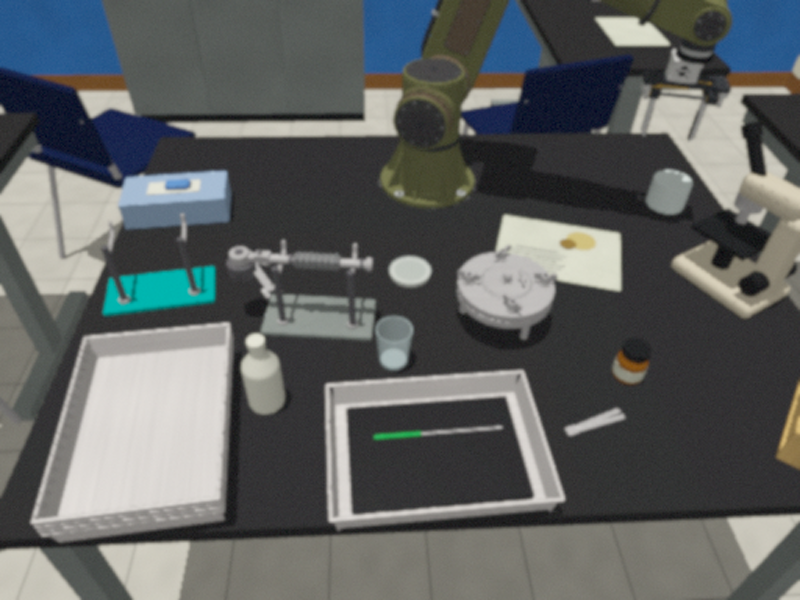

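The wrench candidates in the top view (800 px wide) are:
- the wrench on the grey stand at (490,325)
- the plain spanner at (545,395)
- the pencil and forceps, which don't match
- the turquoise look-alike stand at (645,370), which is empty

The nut candidates are (240,303), (287,265), (322,310) and (277,347). I choose the grey-stand wrench, and will check it and the vent cock in a close composite.

```bash
python3 - <<'E'
from h import *
import pickle
C=pickle.load(open("c0.pkl","rb"))
t=C["top"];im=t["image"]
r=lambda a,s:cv2.resize(a,s,interpolation=cv2.INTER_CUBIC)
a=r(im[155:235,140:220],(400,400)); b=r(im[170:230,258:378],(800,400))[:, :]
w=C["wrist"]["image"]
out=np.zeros((600,800,3),np.uint8)
out[:300,:300]=r(im[157:232,142:217],(300,300)); out[:300,300:]=r(im[170:230,270:370],(500,300))
out[300:,:400]=r(w,(400,300)); out[300:,400:]=r(C["scene"]["image"][140:220,140:247],(400,300))
save("comp.png",out)
for n,p,z in [("holder",(283,305),97),("nutL",(240,303),110),("wtail",(420,316),140),("whead",(565,335),140)]:
    print(n,onz(t,p[0]*.64,p[1]*.64,z))
E
```

```text
holder [512.57564055 103.91614807  97.        ]
nutL [512.65567175 179.99384047 110.        ]
wtail [ 496.42051464 -148.58903581  140.        ]
whead [ 470.10206563 -410.21580017  140.        ]
```

View pics/comp.png

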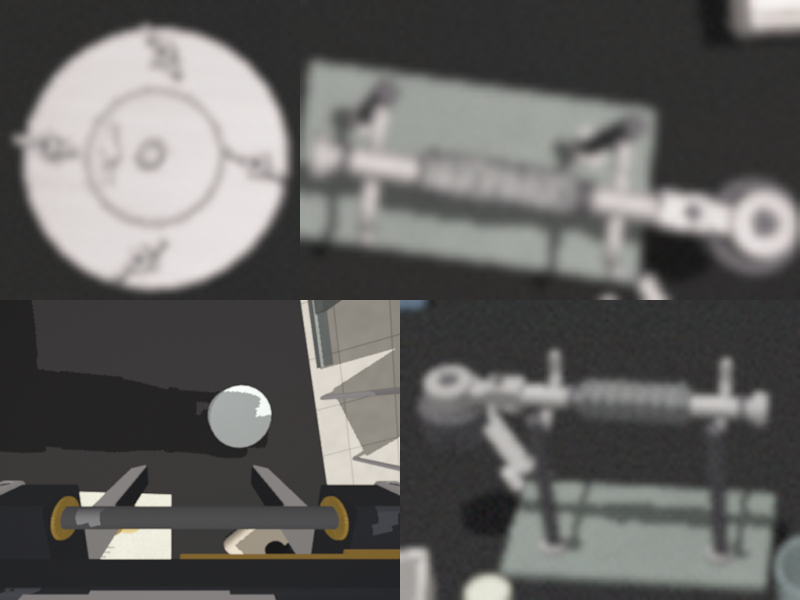

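```bash
cat >> h.py <<'E'
def plan(goal,yaw_deg,N,s=None):
    """N equal rows (arc) taking the tool from here to goal xyz (mm), tool-x yaw, pointing down"""
    s=s or env.get_state();p=np.array(s["ee_pos"]);R=np.array(s["eef_rot"])
    f=np.arctan2(R[1,0],R[0,0]);g=np.radians(yaw_deg)
    d=(g-f+np.pi)%(2*np.pi)-np.pi
    loc=np.array([[np.cos(f),np.sin(f)],[np.sin(f),-np.cos(f)]])@(np.array(goal[:2])-p[:2])
    a=-d/N; M=sum(np.array([[np.cos(k*a),-np.sin(k*a)],[np.sin(k*a),np.cos(k*a)]]) for k in range(N))
    sh=np.linalg.solve(M,loc)/1000
    print(N,"rows",np.round([sh[0],sh[1],-(goal[2]-p[2])/N/1000,0,0,a],5).tolist())
def st():
    s=env.get_state();R=np.array(s["eef_rot"])
    print("t%.2f"%s["clock"],np.round(s["ee_pos"],1),"yaw %.2f"%np.degrees(np.arctan2(R[1,0],R[0,0])),"tilt",np.round(R[:2,2],4),"F",np.round(s["contact_force"],1),"T",np.round(s["wrist_torque"],2),"w %.1f"%s["grip_width"])
    return s
E
python3 -c "
from h import *
plan((528,132,185),108,12)"
```

```text
12 rows [-0.0478, -0.00405, -0.0002, 0.0, 0.0, 0.08249]
```

Emit:
carry_out --pt "-0.0478 -0.004 0 0 0 0.0825" --pt "-0.0478 -0.004 0 0 0 0.0825" --pt "-0.0478 -0.004 0 0 0 0.0825" --pt "-0.0478 -0.004 0 0 0 0.0825" --pt "-0.0478 -0.004 0 0 0 0.0825" --pt "-0.0478 -0.004 0 0 0 0.0825" --pt "-0.0478 -0.004 0 0 0 0.0825" --pt "-0.0478 -0.004 0 0 0 0.0825" --pt "-0.0478 -0.004 0 0 0 0.0825" --pt "-0.0478 -0.004 0 0 0 0.0825" --pt "-0.0478 -0.004 0 0 0 0.0825" --pt "-0.0478 -0.004 0 0 0 0.0825"

```text
clock: 1.65
ee_pos: [528.7, 131.1, 182.8]
eef_rot: [[-0.306, 0.952, -0.0], [0.952, 0.306, -0.0], [0.0, -0.0, -1.0]]
contact_force: [-0.5, -0.1, -0.6]
grip_width: 93.8
```

Emit:
carry_out --pt "0 0 0 0 0 0" --pt "0 0 0 0 0 0"

```text
clock: 1.9
ee_pos: [528.2, 133.0, 182.9]
eef_rot: [[-0.309, 0.951, -0.0], [0.951, 0.309, 0.0], [0.0, -0.0, -1.0]]
contact_force: [0.3, 1.2, -1.1]
grip_width: 94.0
```

```bash
python3 - <<'E'
from h import *
import pickle
s=st();c=wristE(env.capture("wrist"),s);pickle.dump(c,open("nut.pkl","wb"))
save("nut.png",cv2.resize(c["image"],(800,600),interpolation=cv2.INTER_CUBIC))
plan((490,-220,185),0,12)
E
```

```text
t1.90 [528.2 133.  182.9] yaw 108.02 tilt [-0.0004  0.0001] F [ 0.3  1.2 -1.1] T [-0.02  0.03 -0.08] w 94.0
12 rows [-0.03116, 0.01474, -0.00017, 0.0, 0.0, 0.15717]
```

View pics/nut.png

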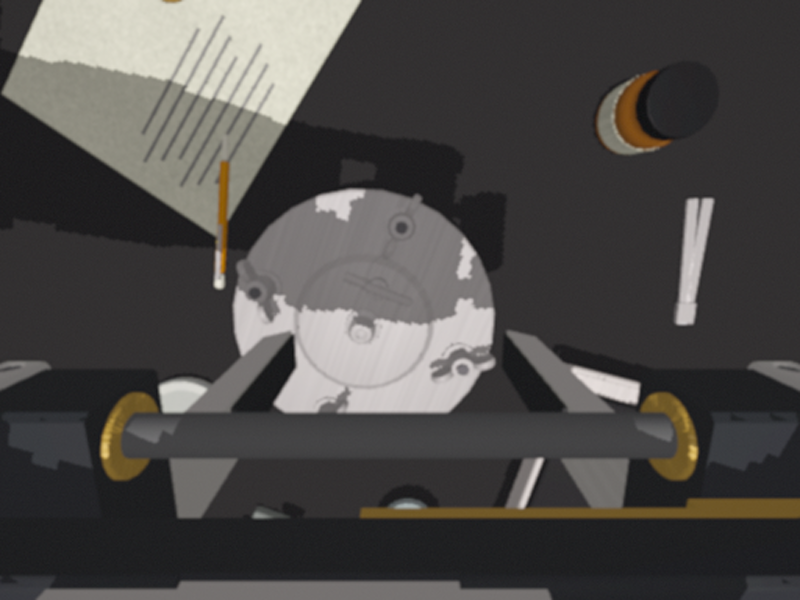

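The vent cock is at (378,285), so the target is the nut at (401,227), with wings running from about (418,198) to (386,258). I'll enlarge that area.

```bash
python3 - <<'E'
from h import *
import pickle
c=pickle.load(open("nut.pkl","rb"))
im=c["image"][115:179,215:295]
g=cv2.createCLAHE(4,(2,2)).apply(cv2.cvtColor(im,cv2.COLOR_RGB2GRAY))
cv2.imwrite("pics/nutc.png",cv2.resize(g,(750,600),interpolation=cv2.INTER_CUBIC)) # 9.375x
E
```

```text
(no output)
```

View pics/nutc.png

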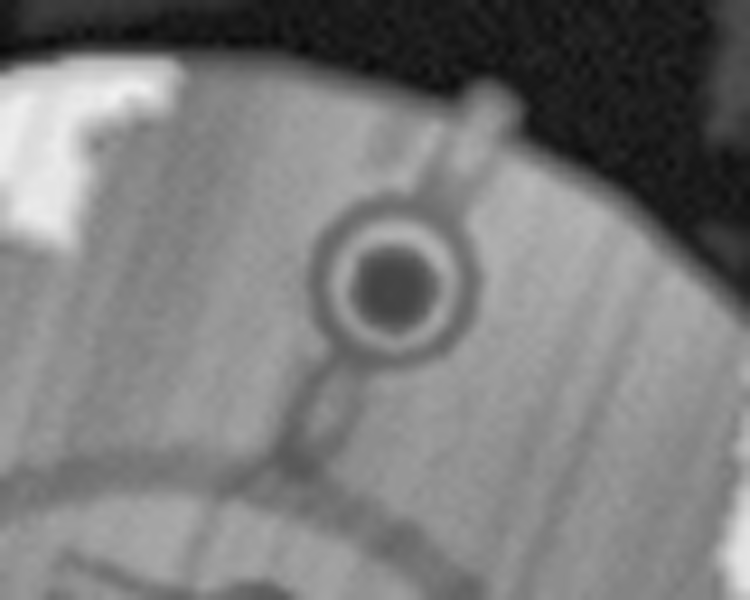

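```bash
python3 - <<'E'
from h import *
import pickle
c=pickle.load(open("nut.pkl","rb"))
f=lambda x,y,z:onz(c,215+(x+.5)/9.375-.5,115+(y+.5)/9.375-.5,z)
a=f(497,100,117);b=f(302,458,117)
print(a,b,np.linalg.norm(a-b),np.degrees(np.arctan2(*(a-b)[1::-1])),"mid",(a+b)/2)
for z in(107,111,115):print("hub",z,f(395,285,z))
g=lambda x,y,z:onz(c,x*.64-.2,y*.64-.2,z)
for n,p in dict(c=(362,318),A=(401,227),L=(255,292),R=(462,369)).items():print(n,g(*p,111 if n!="c" else 119))
t=pickle.load(open("c0.pkl","rb"))["top"];m=t["image"]
# holder circle from top
sub=m[155:235,140:220].min(2)>120
ys,xs=np.nonzero(sub);print("holder top",onz(t,140+xs.mean(),155+ys.mean(),95))
E
```

```text
[518.12578401 202.50061983 117.        ] [510.04214771 160.60245185 117.        ] 42.670852532263545 79.0797992218863 mid [514.08396586 181.55153584 117.        ]
hub 107 [514.11552609 180.6509374  107.        ]
hub 111 [514.02488534 180.84818797 111.        ]
hub 115 [513.9342446  181.04543853 115.        ]
c [507.42718709 116.45501294 119.        ]
A [513.82574736 180.65042898 111.        ]
L [433.61699526 109.32938582 111.        ]
R [585.11058796 100.12405383 111.        ]
holder top [509.69024653 106.22850939  95.        ]
```

Emit:
carry_out --pt "-0.0312 0.0147 0 0 0 0.157" --pt "-0.0312 0.0147 0 0 0 0.157" --pt "-0.0312 0.0147 0 0 0 0.157" --pt "-0.0312 0.0147 0 0 0 0.157" --pt "-0.0312 0.0147 0 0 0 0.157" --pt "-0.0312 0.0147 0 0 0 0.157" --pt "-0.0312 0.0147 0 0 0 0.157" --pt "-0.0312 0.0147 0 0 0 0.157" --pt "-0.0312 0.0147 0 0 0 0.157"

```text
clock: 3.08
ee_pos: [564.2, -150.3, 182.9]
eef_rot: [[0.892, 0.452, -0.0], [0.452, -0.892, 0.0], [-0.0, -0.0, -1.0]]
contact_force: [0.5, -0.4, -0.2]
grip_width: 94.1
```

```bash
python3 - <<'E'
from h import *
s=st();plan((425,-255,185),-5,8)
E
```

```text
t3.08 [ 564.2 -150.3  182.9] yaw 26.86 tilt [-0.0002  0.0002] F [ 0.5 -0.4 -0.2] T [-0.05  0.15 -0.01] w 94.1
8 rows [-0.02014, 0.00897, -0.00027, 0.0, 0.0, 0.06951]
```

Emit:
carry_out --pt "-0.02 0.009 0 0 0 0.0695" --pt "-0.02 0.009 0 0 0 0.0695" --pt "-0.02 0.009 0 0 0 0.0695" --pt "-0.02 0.009 0 0 0 0.0695" --pt "-0.02 0.009 0 0 0 0.0695" --pt "-0.02 0.009 0 0 0 0.0695" --pt "-0.02 0.009 0 0 0 0.0695" --pt "-0.02 0.009 0 0 0 0.0695" --pt "0 0 0 0 0 0" --pt "0 0 0 0 0 0"

```text
clock: 4.32
ee_pos: [426.7, -255.7, 183.2]
eef_rot: [[0.996, -0.084, 0.0], [-0.084, -0.996, -0.0], [0.0, 0.0, -1.0]]
contact_force: [-0.2, 0.3, 0.2]
grip_width: 94.0
```

```bash
python3 - <<'E'
from h import *
import pickle
s=st();c=wristE(env.capture("wrist"),s);pickle.dump(c,open("wr.pkl","wb"))
save("wr.png",cv2.resize(c["image"],(800,600),interpolation=cv2.INTER_CUBIC))
E
```

```text
t4.33 [ 426.7 -255.7  183.2] yaw -4.80 tilt [ 0.0004 -0.0001] F [-0.2  0.3  0.2] T [ 0.    0.15 -0.  ] w 94.0
```

View pics/wr.png

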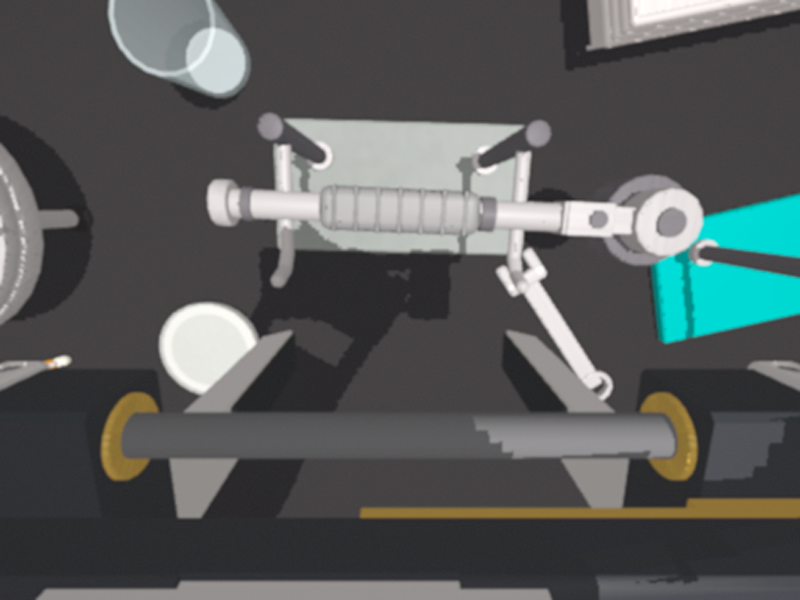

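```bash
python3 - <<'E'
from h import *
import pickle
c=pickle.load(open("wr.pkl","rb"))
g=lambda p,z:onz(c,(p[0]+.5)*.64-.5,(p[1]+.5)*.64-.5,z)
# centre line of wrench by columns: bright extent around the expected row
im=cv2.cvtColor(c["image"],cv2.COLOR_RGB2GRAY).astype(float)
cap=g((222,202.5),140);nk=g((540,215),140);hd=g((672,221),156)
L=g((321,207),146);R=g((477,213),146)
print(cap,nk,"yaw cap-neck",np.degrees(np.arctan2(*(nk-cap)[1::-1])))
print("head",hd);print("grip",L,R,np.linalg.norm(L-R),(L+R)/2,np.degrees(np.arctan2(*(R-L)[1::-1])))
for col in (165,180,215,240,260,280,300,325,340): print(col,im[112:156:1,col].astype(int).tolist()[4:40])
for n,p in dict(tL=(270,125),tR=(538,133),fL=(280,278),fR=(525,268)).items(): print(n,g(p,154))
E
```

```text
[ 500.78135241 -160.53150774  140.        ] [ 478.13432564 -342.46079266  140.        ] yaw cap-neck -97.09582460400537
head [ 469.68055222 -408.48821607  156.        ]
grip [ 493.37126466 -217.95489406  146.        ] [ 482.59312645 -305.11784607  146.        ] 87.82680950346096 [ 487.98219556 -261.53637007  146.        ] -97.04912877309646
165 [68, 67, 68, 67, 86, 139, 181, 204, 215, 221, 225, 228, 232, 234, 234, 232, 230, 227, 223, 217, 209, 200, 185, 150, 101, 72, 68, 68, 68, 67, 69, 68, 69, 68, 68, 67]
180 [222, 224, 228, 224, 216, 205, 194, 196, 208, 217, 221, 225, 230, 234, 236, 236, 233, 230, 226, 221, 215, 206, 194, 184, 194, 210, 218, 218, 211, 193, 180, 168, 156, 153, 153, 153]
215 [189, 181, 158, 142, 146, 154, 163, 171, 177, 185, 187, 188, 187, 188, 186, 186, 186, 185, 185, 185, 185, 187, 188, 187, 183, 174, 165, 158, 152, 143, 136, 160, 181, 187, 187, 187]
240 [192, 192, 188, 172, 156, 158, 166, 172, 177, 183, 188, 190, 189, 188, 187, 187, 188, 187, 187, 186, 181, 178, 176, 177, 176, 174, 169, 161, 156, 158, 159, 155, 161, 179, 188, 189]
260 [194, 195, 195, 192, 169, 145
[... 362 characters left out ...]
133, 133, 136, 150, 161, 167, 174, 185, 195, 205, 209, 207, 206, 205, 203, 201, 200, 200, 198, 197, 195, 194, 193, 192, 188, 182, 176, 168, 159, 156, 173, 190]
325 [201, 201, 201, 201, 201, 201, 201, 201, 200, 200, 200, 197, 188, 190, 202, 213, 220, 224, 229, 236, 242, 246, 243, 236, 229, 224, 218, 210, 199, 185, 173, 177, 183, 183, 181, 181]
340 [66, 67, 67, 65, 67, 67, 67, 65, 55, 47, 39, 41, 89, 159, 193, 208, 216, 221, 225, 231, 237, 242, 244, 240, 234, 228, 222, 215, 207, 197, 179, 136, 76, 43, 42, 42]
tL [ 536.9032373  -198.27315976  154.        ]
tR [ 521.08530786 -337.19069837  154.        ]
fL [ 456.47701939 -191.39885203  154.        ]
fR [ 450.37653292 -329.19020364  154.        ]
```

```bash
python3 - <<'E'
from h import *
plan((485.5,-281.8,183),82.95,10)
E
```

```text
10 rows [0.00367, 0.00607, 1e-05, 0.0, 0.0, -0.15312]
```

Emit:
carry_out --pt "0.0037 0.0061 0 0 0 -0.1531" --pt "0.0037 0.0061 0 0 0 -0.1531" --pt "0.0037 0.0061 0 0 0 -0.1531" --pt "0.0037 0.0061 0 0 0 -0.1531" --pt "0.0037 0.0061 0 0 0 -0.1531" --pt "0.0037 0.0061 0 0 0 -0.1531" --pt "0.0037 0.0061 0 0 0 -0.1531" --pt "0.0037 0.0061 0 0 0 -0.1531" --pt "0.0037 0.0061 0 0 0 -0.1531" --pt "0.0037 0.0061 0 0 0 -0.1531" --pt "0 0 0 0 0 0" --pt "0 0 0 0 0 0"

```text
clock: 5.88
ee_pos: [485.6, -281.9, 182.9]
eef_rot: [[0.126, 0.992, -0.0], [0.992, -0.126, 0.0], [0.0, -0.0, -1.0]]
contact_force: [-0.3, -0.5, 0.1]
grip_width: 94.2
```

```bash
python3 - <<'E'
from h import *
st();plan((485.5,-281.8,129),82.95,4)
E
```

```text
t5.88 [ 485.6 -281.9  182.9] yaw 82.73 tilt [-0.0003  0.0001] F [-0.3 -0.5  0.1] T [-0.06  0.06 -0.01] w 94.2
4 rows [2e-05, -2e-05, 0.01347, 0.0, 0.0, -0.00094]
```

Emit:
carry_out --pt "0 0 0.0135 0 0 -0.0038" --pt "0 0 0.0135 0 0 0" --pt "0 0 0.0135 0 0 0" --pt "0 0 0.0135 0 0 0" --pt "0 0 0 0 0 0" --hand 0.4

```text
clock: 6.5
ee_pos: [485.1, -281.8, 127.8]
eef_rot: [[0.12, 0.993, -0.002], [0.993, -0.12, 0.001], [0.001, -0.002, -1.0]]
contact_force: [-0.6, -0.3, -0.7]
grip_width: 56.9
```

Emit:
carry_out --pt "0 0 0 0 0 0" --pt "0 0 0 0 0 0" --pt "0 0 0 0 0 0" --pt "0 0 0 0 0 0" --pt "0 0 0 0 0 0" --pt "0 0 0 0 0 0" --hand 1 --force 50

```text
clock: 7.25
ee_pos: [486.4, -282.9, 132.5]
eef_rot: [[0.12, 0.993, 0.003], [0.993, -0.12, -0.003], [-0.002, 0.004, -1.0]]
contact_force: [-3.7, 3.8, 31.9]
grip_width: 2.3
```

```bash
python3 - <<'E'
from h import *
st()
E
```

```text
t7.25 [ 486.4 -282.9  132.5] yaw 83.10 tilt [ 0.0035 -0.0027] F [-3.7  3.8 31.9] T [ 0.79  0.85 -0.01] w 2.3
```

```bash
python3 - <<'E'
from h import *
r=lambda a,s:cv2.resize(a,s,interpolation=cv2.INTER_CUBIC)
out=np.zeros((600,800,3),np.uint8)
w=env.capture("wrist");out[:300,:400]=r(w["image"],(400,300))
out[:300,400:]=r(env.capture("scene")["image"][110:230,110:270],(400,300))
out[300:,:400]=r(env.capture("top")["image"][155:245,260:380],(400,300))
save("miss.png",out);st()
E
```

```text
t7.40 [ 487.2 -283.   133. ] yaw 83.11 tilt [ 0.0057 -0.0036] F [-3.2  3.2 28.2] T [ 0.5   0.77 -0.01] w 1.9
```

View pics/miss.png

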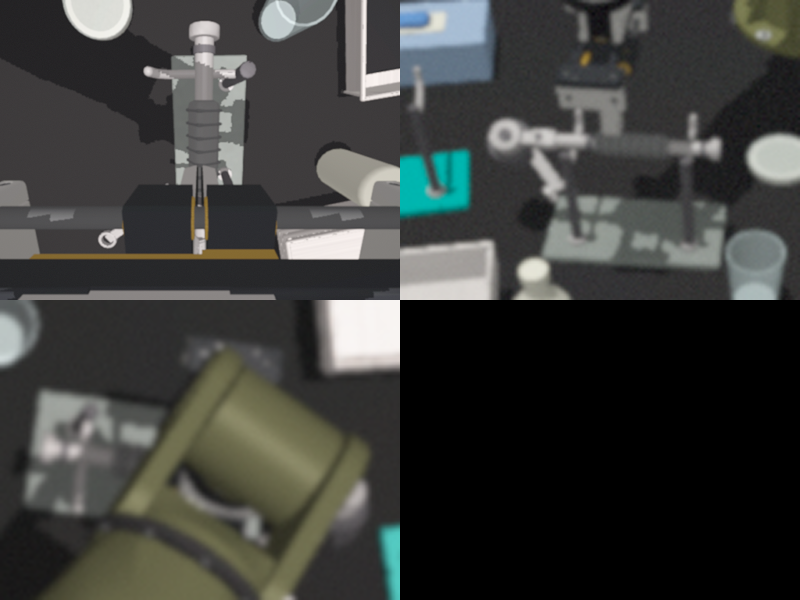

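```bash
python3 - <<'E'
from h import *
r=lambda a,s:cv2.resize(a,s,interpolation=cv2.INTER_CUBIC)
out=np.zeros((600,800,3),np.uint8)
w=env.capture("wrist");c=env.capture("scene")
out[:,:400]=r(w["image"][40:280,175:335],(400,600))
out[:300,400:]=r(c["image"][130:190,140:220],(400,300))
import pickle
out[300:,400:]=r(pickle.load(open("c0.pkl","rb"))["scene"]["image"][130:190,140:220],(400,300))
save("miss2.png",out);s=st()
E_=np.array(c["extrinsics"]);K=np.array(c["mtx"])
def pr(p):
    q=E_[:3,:3]@p+E_[:3,3];return (K[0,0]*q[0]/-q[2]+K[0,2]-140)*5+400,(K[1,1]*-q[1]/-q[2]+K[1,2]-130)*5
p=np.array(s["ee_pos"]);print("tip",pr(p-[0,0,8]),"tcp",pr(p),"axis@",pr(np.array([485.5,-281.8,140])),"head",pr(np.array([469.7,-410,140])),"origin",pr(np.array([488,-262,140])))
E
```

```text
t7.50 [ 487.2 -283.   133. ] yaw 83.11 tilt [ 0.0058 -0.0036] F [-4.   4.9 28.8] T [ 0.51  0.73 -0.08] w 1.8
tip (np.float64(678.603128144079), np.float64(202.63604143530486)) tcp (np.float64(677.5394626275694), np.float64(192.50870459051967)) axis@ (np.float64(678.8110653296978), np.float64(181.65340487201718)) head (np.float64(465.06423375087763), np.float64(168.71595442892968)) origin (np.float64(711.962886081601), np.float64(183.72486453247888))
```

View pics/miss2.png

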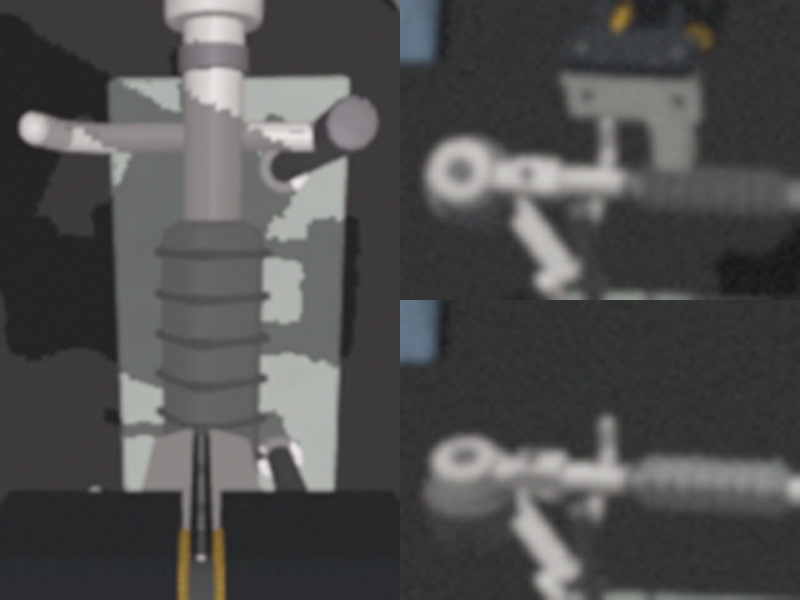

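```bash
python3 - <<'E'
from h import *
s=env.get_state();c=wristE(env.capture("wrist"),s)
E_=c["extrinsics"];K=np.array(c["mtx"])
def pr(P):
    q=E_[:3,:3]@np.array(P)+E_[:3,3];return np.round([(K[0,0]*q[0]/-q[2]+K[0,2]-175)*2.5,(K[1,1]*-q[1]/-q[2]+K[1,2]-40)*2.5])
R=np.array(s["eef_rot"]);p=np.array(s["ee_pos"])
for z in (8,-11,-20,-30,-50): print("finger edge +x, z",z,pr(p+R@[8,0,z]),pr(p+R@[8,13.5,z]))
d=np.array([np.cos(np.radians(82.95)),np.sin(np.radians(82.95)),0])
for x in(-95,-45,-20,0):
  for z in (140,152):print("wrench",x,z,pr(np.array([488,-262,0])-d*x+[0,0,z]))
E
```

```text
finger edge +x, z 8 [201. 403.] [242. 403.]
finger edge +x, z -11 [201. 419.] [246. 419.]
finger edge +x, z -20 [201. 428.] [248. 428.]
finger edge +x, z -30 [201. 439.] [251. 439.]
finger edge +x, z -50 [201. 465.] [257. 465.]
wrench -95 140 [195.  28.]
wrench -95 152 [195.  14.]
wrench -45 140 [195. 220.]
wrench -45 152 [195. 220.]
wrench -20 140 [195. 308.]
wrench -20 152 [195. 313.]
wrench 0 140 [195. 374.]
wrench 0 152 [195. 384.]
```

Emit:
carry_out --pt "0 0 -0.004 0 0 0" --pt "0 0 -0.004 0 0 0" --pt "0 0 0 0 0 0"

```text
clock: 7.92
ee_pos: [485.6, -282.0, 137.1]
eef_rot: [[0.12, 0.993, 0.0], [0.993, -0.12, 0.0], [0.0, 0.0, -1.0]]
contact_force: [-0.2, 0.2, -0.2]
grip_width: 0.4
```

```bash
python3 - <<'E'
from h import *
st()
c=env.capture("scene")
save("s1.png",cv2.resize(c["image"][120:200,130:237],(800,600),interpolation=cv2.INTER_CUBIC))
E
```

```text
t7.92 [ 485.6 -282.   137.1] yaw 83.11 tilt [0.0001 0.    ] F [-0.2  0.2 -0.2] T [-0.01  0.07 -0.  ] w 0.4
```

```bash
python3 - <<'E'
from h import *
r=lambda a,s:cv2.resize(a,s,interpolation=cv2.INTER_CUBIC)
out=np.zeros((600,800,3),np.uint8)
w=env.capture("wrist");c=env.capture("scene")
out[:,:400]=r(w["image"][40:280,175:335],(400,600))
out[:300,400:]=r(c["image"][130:190,140:220],(400,300))
out[300:,400:]=r(c["image"][130:190,180:260],(400,300))
save("s2.png",out)
E
```

```text
(no output)
```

View pics/s2.png

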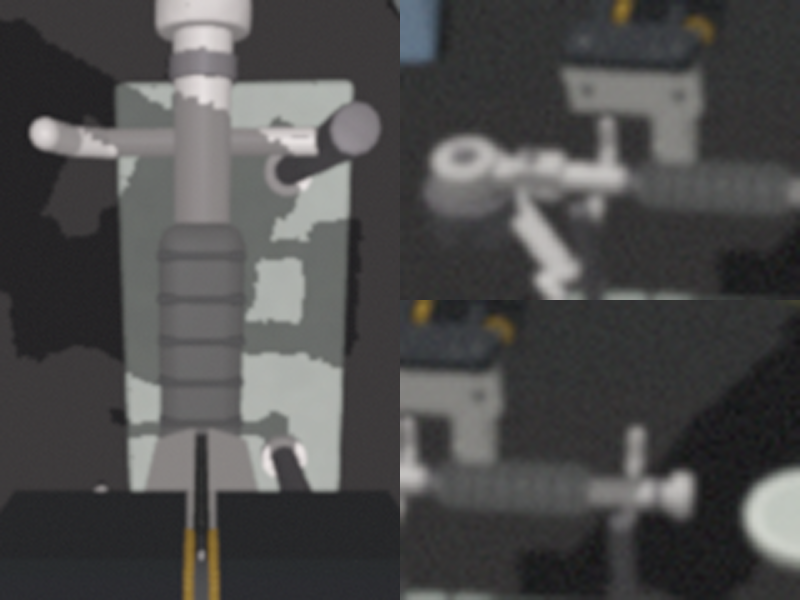

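The fingertips actually end about 20 mm behind the reported TCP. Both the images and the contact height agree on this. The first squeeze therefore caught only the top edge of the grip, and the wrench has since settled back level. I'll rise, open and grasp about 27 mm lower.

Emit:
carry_out --pt "0 0 -0.015 0 0 0" --pt "0 0 -0.015 0 0 0" --pt "0 0 0 0 0 0" --pt "0 0 0 0 0 0" --pt "0 0 0 0 0 0" --hand 0.35

```text
clock: 8.7
ee_pos: [485.4, -282.0, 166.6]
eef_rot: [[0.12, 0.993, -0.001], [0.993, -0.12, 0.0], [0.0, -0.001, -1.0]]
contact_force: [0.4, -0.2, 1.0]
grip_width: 47.0
```

```bash
python3 - <<'E'
from h import *
s=st();c=wristE(env.capture("wrist"),s)
E_=c["extrinsics"];K=np.array(c["mtx"])
im=cv2.cvtColor(c["image"],cv2.COLOR_RGB2GRAY).astype(int)
save("w3.png",c["image"])
def pr(P):
    q=E_[:3,:3]@np.array(P)+E_[:3,3];return np.round([(K[0,0]*q[0]/-q[2]+K[0,2]),(K[1,1]*-q[1]/-q[2]+K[1,2])],1)
d=np.array([np.cos(np.radians(82.95)),np.sin(np.radians(82.95)),0])
for x in(-95,-70,-55,-45):print(x,pr(np.array([488,-262,140])-d*x))
for r in (60,75,95,110,150):print(r,im[r,225:290].tolist())
E
```

```text
t8.70 [ 485.4 -282.   166.6] yaw 83.11 tilt [-0.0006  0.0004] F [ 0.4 -0.2  1. ] T [-0.08  0.06  0.01] w 47.0
-95 [255.6  64.7]
-70 [255.6  97.9]
-55 [255.5 117. ]
-45 [255.5 129.4]
60 [64, 65, 64, 66, 66, 64, 65, 65, 65, 65, 65, 65, 64, 65, 91, 142, 173, 183, 188, 191, 189, 189, 188, 187, 184, 179, 176, 175, 176, 175, 175, 175, 174, 174, 174, 176, 178, 181, 183, 185, 186, 188, 189, 188, 183, 176, 166, 137, 87, 64, 64, 65, 64, 66, 66, 66, 64, 64, 65, 65, 64, 65, 64, 65, 65]
75 [47, 56, 62, 64, 65, 66, 65, 64, 65, 65, 64, 63, 65, 65, 65, 65, 62, 56, 53, 74, 98, 111, 117, 124, 127, 130, 133, 139, 142, 146, 151, 152, 150, 145, 141, 137, 133, 133, 130, 127, 120, 111, 95, 77, 66, 65, 65, 63, 64, 64, 64, 65, 63, 63, 65, 65, 63, 64, 65, 64, 64, 64, 63, 63, 64]
95 [129, 121, 118, 119, 119, 118, 118, 118, 119, 119, 119, 119, 119, 119, 118, 119, 119, 119, 121, 118, 120, 126, 134, 138, 140, 143, 146, 149, 150, 152, 154, 155, 154, 151, 149, 147, 147, 145, 142, 138, 132, 135, 154, 166, 161, 159, 159, 159, 162, 170, 179, 182, 179, 163, 139, 133, 136, 136, 138, 138, 138, 137, 137, 143, 162]
110 [135, 157, 148, 130, 121, 116, 116, 116, 117, 118, 117, 118, 117, 117, 117, 116, 115, 115, 116, 115, 116, 123, 134, 137, 141, 143, 147, 149, 151, 152, 154, 154, 153, 151, 149, 147, 147, 146, 142, 137, 128, 119, 117, 117, 117, 117, 116, 117, 118, 117, 117, 117, 118, 131, 146, 155, 149, 121, 81, 68, 67, 68, 68, 68, 69]
150 [51, 85, 108, 115, 116, 115, 117, 115, 115, 116, 115, 115, 114, 114, 114, 110, 102, 102, 105, 109, 111, 113, 116, 117, 118, 118, 118, 118, 117, 117, 117, 118, 117, 116, 117, 117, 116, 116, 115, 114, 112, 108, 107, 104, 102, 107, 114, 116, 116, 116, 117, 117, 116, 117, 117, 117, 116, 115, 129, 162, 184, 189, 189, 189, 189]
```

Emit:
carry_out --pt "0 0 0.0128 0 0 0" --pt "0 0 0.0128 0 0 0" --pt "0 0 0.0128 0 0 0" --pt "0 0 0.0128 0 0 0" --pt "0 0 0.0128 0 0 0" --pt "0 0 0 0 0 0"

```text
clock: 9.5
ee_pos: [485.1, -281.8, 101.9]
eef_rot: [[0.12, 0.993, -0.001], [0.993, -0.12, 0.001], [0.001, -0.002, -1.0]]
contact_force: [0.9, -0.4, 0.3]
grip_width: 61.2
```

Emit:
carry_out --pt "0 0 0 0 0 0" --pt "0 0 0 0 0 0" --pt "0 0 0 0 0 0" --pt "0 0 0 0 0 0" --hand 1 --force 20

```text
clock: 10.0
ee_pos: [485.6, -282.1, 103.2]
eef_rot: [[0.12, 0.993, 0.0], [0.993, -0.12, -0.0], [-0.0, 0.0, -1.0]]
contact_force: [-2.7, 0.4, 1.3]
grip_width: 24.7
```

```bash
python3 - <<'E'
from h import *
st()
E
```

```text
t10.00 [ 485.6 -282.1  103.2] yaw 83.11 tilt [ 0.0001 -0.0001] F [-2.7  0.4  1.3] T [ 0.02  0.85 -0.01] w 24.7
```

Emit:
carry_out --pt "0 0 0 0 0 0" --pt "0 0 0 0 0 0" --pt "0 0 -0.005 0 0 0" --pt "0 0 -0.013 0 0 0" --pt "0 0 -0.013 0 0 0" --pt "0 0 -0.013 0 0 0" --pt "0 0 -0.013 0 0 0" --pt "0 0 -0.013 0 0 0" --pt "0 0 0 0 0 0" --pt "0 0 0 0 0 0" --hand 1 --force 60

```text
clock: 11.25
ee_pos: [485.4, -282.0, 172.6]
eef_rot: [[0.12, 0.993, -0.001], [0.993, -0.12, 0.0], [0.0, -0.001, -1.0]]
contact_force: [0.7, 0.3, -4.6]
grip_width: 23.6
```

```bash
python3 - <<'E'
from h import *
st()
plan((386.4,205.8,178),169,16)
c=env.capture("scene");save("s3.png",c["image"])
w=env.capture("wrist");im=cv2.cvtColor(w["image"],cv2.COLOR_RGB2GRAY).astype(int)
save("w4.png",w["image"])
E
```

```text
t11.25 [ 485.4 -282.   172.6] yaw 83.11 tilt [-0.0005  0.0004] F [ 0.7  0.3 -4.6] T [-0.07  0.11  0.01] w 23.6
16 rows [0.03174, 0.01276, -0.00034, 0.0, 0.0, -0.09369]
```

Emit:
carry_out --pt "0.0318 0.0128 0 0 0 -0.0937" --pt "0.0318 0.0128 0 0 0 -0.0937" --pt "0.0318 0.0128 0 0 0 -0.0937" --pt "0.0318 0.0128 0 0 0 -0.0937" --pt "0.0318 0.0128 0 0 0 -0.0937" --pt "0.0318 0.0128 0 0 0 -0.0937" --pt "0.0318 0.0128 0 0 0 -0.0937" --pt "0.0318 0.0128 0 0 0 -0.0937"

```text
clock: 12.35
ee_pos: [531.9, -17.1, 172.6]
eef_rot: [[-0.591, 0.807, -0.001], [0.807, 0.591, 0.0], [0.0, -0.0, -1.0]]
contact_force: [-0.4, -0.5, -3.8]
grip_width: 23.6
```

Emit:
carry_out --pt "0.0318 0.0128 0 0 0 -0.0937" --pt "0.0318 0.0128 0 0 0 -0.0937" --pt "0.0318 0.0128 0 0 0 -0.0937" --pt "0.0318 0.0128 0 0 0 -0.0937" --pt "0.0318 0.0128 0 0 0 -0.0937" --pt "0.0318 0.0128 0 0 0 -0.0937" --pt "0.0318 0.0128 0 0 0 -0.0937" --pt "0.0318 0.0128 0 0 0 -0.0937" --pt "0 0 0 0 0 0" --pt "0 0 0 0 0 0"

```text
clock: 13.6
ee_pos: [386.9, 206.5, 173.0]
eef_rot: [[-0.982, 0.191, 0.0], [0.191, 0.982, -0.0], [-0.0, -0.0, -1.0]]
contact_force: [0.2, -0.5, -4.3]
grip_width: 23.2
```

```bash
python3 - <<'E'
from h import *
r=lambda a,s:cv2.resize(a,s,interpolation=cv2.INTER_CUBIC)
s=st();plan((386.4,205.8,172),169,1)
t=env.capture("top");c=env.capture("scene");w=env.capture("wrist")
import pickle;pickle.dump((s,t,c,w),open("n1.pkl","wb"))
def pr(c,P):
    E=np.array(c["extrinsics"]);K=np.array(c["mtx"]);q=E[:3,:3]@np.array(P)+E[:3,3];return np.array([K[0,0]*q[0]/-q[2]+K[0,2],K[1,1]*-q[1]/-q[2]+K[1,2]])
out=np.zeros((600,800,3),np.uint8)
a=pr(t,[470,190,140]);b=pr(c,[470,190,140]);a=a.astype(int);b=b.astype(int);print(a,b)
out[:300,:400]=r(t["image"][a[1]-30:a[1]+30,a[0]-40:a[0]+40],(400,300))
out[300:,:400]=r(c["image"][b[1]-30:b[1]+30,b[0]-40:b[0]+40],(400,300))
out[:300,400:]=r(w["image"],(400,300))
out[300:,400:]=r(c["image"][90:240,260:460],(400,300))
save("n1.png",out)
E
```

```text
t13.60 [386.9 206.5 173. ] yaw 168.97 tilt [ 0.0002 -0.0001] F [ 0.2 -0.5 -4.3] T [-0.   -0.04 -0.  ] w 23.2
1 rows [0.00031, -0.0008, 0.00101, 0.0, 0.0, -0.00057]
[146 208] [350 160]
```

View pics/n1.png

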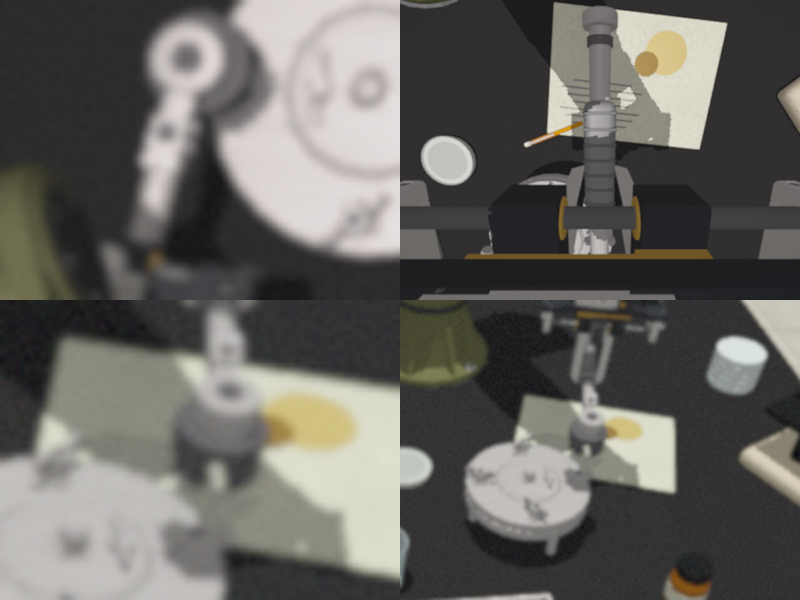

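```bash
python3 - <<'E'
from h import *
import pickle
s,t,c,w=pickle.load(open("n1.pkl","rb"))
o1,d1=ray(t,106+187.5/5-.5,178+58.5/5-.5);o2,d2=ray(c,310+232.5/5-.5,130+92.5/5-.5)
A=np.stack([d1,-d2],1);k=np.linalg.lstsq(A,o2-o1,rcond=None)[0]
print(o1+d1*k[0],o2+d2*k[1])
for z in(215,222,228):print(z,o1+d1*(z-o1[2])/d1[2], o2+d2*(z-o2[2])/d2[2])
# check of same camera pair on the nut hub seen before: holder centre/hose inlet from top at z~119
# wrench direction in the wrist view
w=wristE(w,s)
im=cv2.cvtColor(w["image"],cv2.COLOR_RGB2GRAY).astype(int)
for r in(18,75,85,110,140):print(r,im[r,225:290:2].tolist())
E
```

```text
[513.88972758 181.24756639 220.87646061] [513.96474969 181.68648568 221.00130651]
215 [514.49251468 182.81603158 215.        ] [506.23331409 184.71498561 215.        ]
222 [513.77447878 180.94768649 222.        ] [515.2513586  181.18250489 222.        ]
228 [513.15901945 179.34624784 228.        ] [522.98111103 178.15466428 228.        ]
18 [137, 137, 137, 135, 120, 104, 106, 109, 110, 111, 113, 116, 118, 119, 118, 119, 118, 118, 117, 116, 115, 114, 113, 110, 107, 105, 114, 194, 212, 214, 213, 215, 215]
75 [137, 138, 139, 138, 137, 138, 138, 138, 128, 106, 108, 113, 115, 118, 121, 125, 123, 119, 117, 115, 114, 109, 118, 139, 139, 138, 140, 140, 138, 140, 140, 138, 135]
85 [138, 138, 138, 138, 138, 136, 137, 139, 133, 108, 108, 112, 115, 119, 122, 124, 123, 120, 117, 116, 113, 109, 119, 138, 136, 136, 138, 136, 137, 139, 139, 135, 138]
110 [120, 125, 130, 135, 137, 140, 140, 142, 140, 111, 108, 112, 115, 119, 122, 123, 122, 119, 117, 116, 113, 109, 125, 138, 136, 134, 133, 133, 126, 123, 120, 118, 113]
140 [203, 195, 164, 108, 104, 83, 78, 88, 134, 162, 177, 177, 176, 173, 172, 169, 168, 166, 163, 162, 160, 155, 145, 133, 121, 101, 135, 139, 139, 149, 148, 143, 140]
```

Emit:
carry_out --pt "0 0 0.01 0 0 0" --pt "0 0 0.01 0 0 0" --pt "0 0 0.01 0 0 0" --pt "0 0 0.01 0 0 0" --pt "0 0 0.004 0 0 0" --pt "0 0 0.003 0 0 0" --pt "0 0 0.003 0 0 0"

```text
clock: 14.62
ee_pos: [386.7, 206.8, 123.1]
eef_rot: [[-0.982, 0.191, 0.0], [0.191, 0.982, 0.0], [-0.0, 0.0, -1.0]]
contact_force: [-1.0, 0.3, -3.8]
grip_width: 23.1
```

```bash
python3 - <<'E'
from h import *
st()
E
```

```text
t14.62 [386.7 206.8 123.1] yaw 169.01 tilt [0.0004 0.0002] F [-1.   0.3 -3.8] T [ 0.02  0.04 -0.05] w 23.1
```

Emit:
carry_out --pt "0 0 0.003 0 0 0" --pt "0 0 0.003 0 0 0" --pt "0 0 0.003 0 0 0" --pt "0 0 0 0 0 0"

```text
clock: 15.12
ee_pos: [386.4, 206.7, 113.8]
eef_rot: [[-0.982, 0.191, -0.0], [0.191, 0.982, -0.0], [0.0, -0.0, -1.0]]
contact_force: [0.5, 1.1, -4.6]
grip_width: 23.7
```

Emit:
carry_out --pt "0 0 0.0025 0 0 0" --pt "0 0 0.0025 0 0 0" --pt "0 0 0.0015 0 0 0" --pt "0 0 0 0 0 0"

```text
clock: 15.62
ee_pos: [386.5, 206.7, 107.5]
eef_rot: [[-0.982, 0.191, -0.0], [0.191, 0.982, -0.0], [0.0, -0.0, -1.0]]
contact_force: [0.7, -0.4, -4.7]
grip_width: 23.2
```

```bash
python3 - <<'E'
from h import *
st()
E
```

```text
t15.62 [386.5 206.7 107.5] yaw 169.01 tilt [-0.0001 -0.    ] F [ 0.7 -0.4 -4.7] T [ 0.02  0.06 -0.03] w 23.2
```

Emit:
carry_out --pt "0 0 0.0005 0 0 0" --pt "0 0 0.0005 0 0 0" --pt "0 0 0 0 0 0"

```text
clock: 16.0
ee_pos: [386.6, 206.8, 106.7]
eef_rot: [[-0.982, 0.191, 0.0], [0.191, 0.982, 0.0], [-0.0, 0.0, -1.0]]
contact_force: [-2.0, 0.3, -1.6]
grip_width: 23.7
```

Emit:
carry_out --pt "0 0 0.0005 0 0 0" --pt "0 0 0.0005 0 0 0" --pt "0 0 0 0 0 0"

```text
clock: 16.38
ee_pos: [386.6, 206.8, 105.7]
eef_rot: [[-0.982, 0.191, 0.0], [0.191, 0.982, 0.0], [-0.0, 0.0, -1.0]]
contact_force: [-4.4, 0.4, 1.7]
grip_width: 23.5
```

Emit:
carry_out --pt "0 0 -0.0007 0 0 0" --pt "-0.0004 0.0104 0 0 0 0.08" --pt "-0.0004 0.0104 0 0 0 0.08" --pt "-0.0004 0.0104 0 0 0 0.08" --pt "-0.0004 0.0104 0 0 0 0.08" --pt "-0.0004 0.0104 0 0 0 0.08"

```text
clock: 17.12
ee_pos: [407.2, 254.3, 106.2]
eef_rot: [[-0.828, 0.56, 0.002], [0.56, 0.828, -0.001], [-0.002, 0.0, -1.0]]
contact_force: [5.6, -5.2, -2.5]
grip_width: 23.2
```

```bash
cat >> h.py <<'E'
def tq(nut=(514,181)):
    s=st();R=np.array(s["eef_rot"]);v=np.array(nut)-s["ee_pos"][:2]
    print("dist %.1f"%np.linalg.norm(v),"bearing %.2f"%np.degrees(np.arctan2(v[1],v[0])),"Ftool",np.round(R.T@s["contact_force"],1),"Ttool",np.round(R.T@s["wrist_torque"],2))
E
python3 -c "
from h import *
tq()"
```

```text
t17.12 [407.2 254.3 106.2] yaw 145.94 tilt [ 0.0017 -0.001 ] F [ 5.6 -5.2 -2.5] T [-1.18 -1.42 -0.02] w 23.2
dist 129.5 bearing -34.46 Ftool [-7.5 -1.2  2.5] Ttool [ 0.19 -1.84  0.02]
```

Emit:
carry_out --pt "-0.0011 0.0104 0 0 0 0.08" --pt "-0.0004 0.0104 0 0 0 0.08"

```text
clock: 17.38
ee_pos: [420.3, 270.3, 106.2]
eef_rot: [[-0.729, 0.685, 0.001], [0.685, 0.729, -0.001], [-0.001, -0.0, -1.0]]
contact_force: [2.4, -3.7, -0.9]
grip_width: 23.4
```

```bash
python3 -c "
from h import *
tq()"
```

```text
t17.38 [420.3 270.3 106.2] yaw 136.78 tilt [ 0.0006 -0.0008] F [ 2.4 -3.7 -0.9] T [-0.99 -0.76 -0.01] w 23.4
dist 129.4 bearing -43.64 Ftool [-4.3 -1.   0.9] Ttool [ 0.2  -1.24  0.01]
```

Still turning freely, with about 1 N of side force after 0.56 rad.

Emit:
carry_out --pt "-0.0007 0.0104 0 0 0 0.08" --pt "-0.0004 0.0104 0 0 0 0.08"

```text
clock: 17.62
ee_pos: [435.8, 284.1, 106.1]
eef_rot: [[-0.61, 0.792, 0.0], [0.792, 0.61, -0.001], [-0.001, -0.0, -1.0]]
contact_force: [0.9, -4.2, -0.7]
grip_width: 23.8
```

Emit:
carry_out --pt "-0.0006 0.0104 0 0 0 0.08"

```text
clock: 17.75
ee_pos: [443.8, 289.7, 105.9]
eef_rot: [[-0.545, 0.838, -0.001], [0.838, 0.545, -0.002], [-0.001, -0.002, -1.0]]
contact_force: [-8.4, -6.8, 1.0]
grip_width: 23.3
```

```bash
python3 -c "
from h import *
tq()"
```

```text
t17.75 [443.8 289.7 105.9] yaw 123.03 tilt [-0.0013 -0.0018] F [-8.4 -6.8  1. ] T [-1.94  1.48  0.1 ] w 23.3
dist 129.4 bearing -57.14 Ftool [ -1.1 -10.7  -0.9] Ttool [ 2.29 -0.82 -0.1 ]
```

Emit:
carry_out --pt "-0.0002 0.0063 0 0 0 0.07" --pt "-0.0002 0.0063 0 0 0 0.07" --pt "0 0 0 0 0 0"

```text
clock: 18.12
ee_pos: [454.1, 295.4, 105.5]
eef_rot: [[-0.424, 0.905, -0.003], [0.905, 0.424, -0.003], [-0.001, -0.004, -1.0]]
contact_force: [-7.9, -5.2, 3.1]
grip_width: 23.6
```

```bash
python3 -c "
from h import *
tq()"
```

```text
t18.12 [454.1 295.4 105.5] yaw 115.12 tilt [-0.0029 -0.0027] F [-7.9 -5.2  3.1] T [-1.59  1.08  0.32] w 23.6
dist 129.2 bearing -62.39 Ftool [-1.3 -9.3 -3. ] Ttool [ 1.65 -0.98 -0.31]
```

Emit:
carry_out --pt "-0.0002 0.0054 0 0 0 0.06" --pt "0 0 0 0 0 0"

```text
clock: 18.38
ee_pos: [459.0, 297.6, 105.6]
eef_rot: [[-0.37, 0.929, -0.003], [0.929, 0.37, -0.003], [-0.001, -0.004, -1.0]]
contact_force: [-7.6, -4.3, 2.1]
grip_width: 23.5
```

```bash
python3 - <<'E'
from h import *
tq()
r=lambda a,s:cv2.resize(a,s,interpolation=cv2.INTER_CUBIC)
t=env.capture("top");c=env.capture("scene")
out=np.zeros((600,800,3),np.uint8)
out[:,:400]=r(t["image"][165:255,115:175],(400,600)); out[:,400:]=r(c["image"][125:215,310:370],(400,600))
save("brk.png",out)
E
```

```text
t18.38 [459.  297.6 105.6] yaw 111.69 tilt [-0.0029 -0.0026] F [-7.6 -4.3  2.1] T [-1.53  1.23  0.32] w 23.5
dist 128.9 bearing -64.74 Ftool [-1.2 -8.7 -2. ] Ttool [ 1.71 -0.97 -0.32]
```

View pics/brk.png

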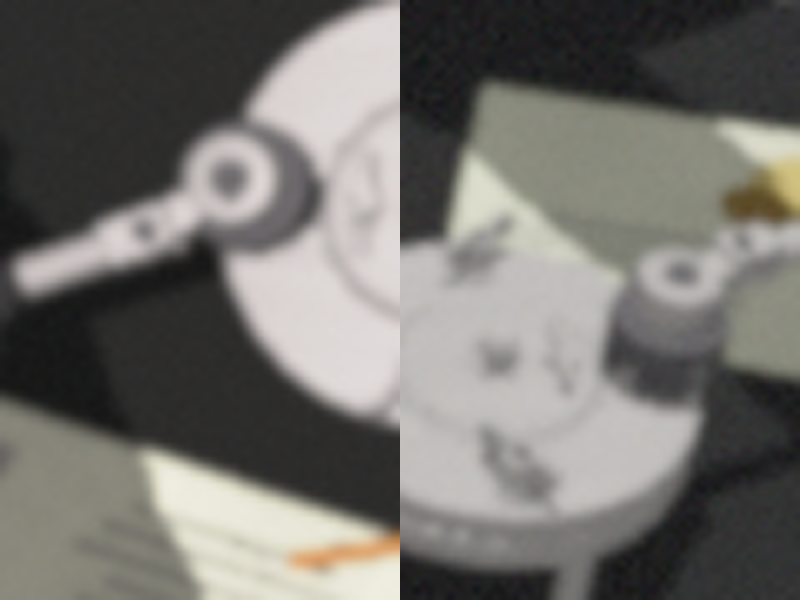

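Emit:
carry_out --pt "-0.0002 0.0054 0 0 0 0.06" --pt "0 0 0 0 0 0"

```text
clock: 18.73
ee_pos: [464.0, 299.4, 105.6]
eef_rot: [[-0.313, 0.95, -0.003], [0.95, 0.313, -0.003], [-0.001, -0.004, -1.0]]
contact_force: [-8.4, -4.1, 2.2]
grip_width: 23.6
```

```bash
python3 - <<'E'
from h import *
tq()
E
```

```text
t18.73 [464.  299.4 105.6] yaw 108.26 tilt [-0.003  -0.0025] F [-8.4 -4.1  2.2] T [-1.51  1.33  0.32] w 23.6
dist 128.6 bearing -67.12 Ftool [-1.2 -9.3 -2.2] Ttool [ 1.74 -1.02 -0.32]
```

Emit:
carry_out --pt "-0.0002 -0.0058 0 0 0 -0.065" --pt "-0.0002 -0.0058 0 0 0 -0.065" --pt "-0.0002 -0.0058 0 0 0 -0.065" --pt "-0.0002 -0.0058 0 0 0 -0.065" --pt "0 0 0 0 0 0"

```text
clock: 19.35
ee_pos: [443.1, 289.2, 105.8]
eef_rot: [[-0.548, 0.836, -0.002], [0.836, 0.548, -0.002], [-0.001, -0.003, -1.0]]
contact_force: [-6.1, -5.2, 0.5]
grip_width: 23.6
```

```bash
python3 - <<'E'
from h import *
tq()
E
```

```text
t19.35 [443.1 289.2 105.8] yaw 123.26 tilt [-0.0023 -0.0024] F [-6.1 -5.2  0.5] T [-1.48  1.    0.38] w 23.6
dist 129.3 bearing -56.76 Ftool [-1.  -8.  -0.5] Ttool [ 1.65 -0.69 -0.38]
```

Emit:
carry_out --pt "-0.0001 -0.0052 0 0 0 -0.04" --pt "0 0 0 0 0 0"

```text
clock: 19.6
ee_pos: [439.9, 287.0, 106.2]
eef_rot: [[-0.58, 0.815, 0.0], [0.815, 0.58, -0.0], [-0.0, -0.0, -1.0]]
contact_force: [-0.4, -1.3, -1.9]
grip_width: 23.5
```

```bash
python3 - <<'E'
from h import *
tq()
E
```

```text
t19.60 [439.9 287.  106.2] yaw 125.45 tilt [ 0.0002 -0.0005] F [-0.4 -1.3 -1.9] T [-0.66 -0.26 -0.11] w 23.5
dist 129.3 bearing -55.03 Ftool [-0.9 -1.1  1.9] Ttool [ 0.17 -0.69  0.11]
```

Emit:
carry_out --pt "-0.0001 -0.004 0 0 0 -0.031" --pt "0 0 -0.002 0 0 0" --pt "0 0 -0.004 0 0 0" --pt "0 0 -0.004 0 0 0" --pt "0 0 0 0 0 0"

```text
clock: 20.23
ee_pos: [436.7, 285.0, 116.6]
eef_rot: [[-0.605, 0.796, 0.0], [0.796, 0.605, 0.0], [-0.0, 0.001, -1.0]]
contact_force: [-1.0, 0.5, -4.8]
grip_width: 23.7
```

```bash
python3 - <<'E'
from h import *
tq()
E
```

```text
t20.23 [436.7 285.  116.6] yaw 127.24 tilt [0.0004 0.0003] F [-1.   0.5 -4.8] T [-0.02  0.01 -0.03] w 23.7
dist 129.5 bearing -53.38 Ftool [ 1.  -0.5  4.8] Ttool [ 0.02 -0.01  0.03]
```

Emit:
carry_out --pt "0 0 -0.008 0 0 0" --pt "0 0 -0.012 0 0 0" --pt "0 0 -0.012 0 0 0" --pt "0 0 -0.012 0 0 0" --pt "0 0 -0.012 0 0 0" --pt "0 0 -0.008 0 0 0" --pt "0 0 0 0 0 0"

```text
clock: 21.1
ee_pos: [436.8, 284.9, 180.8]
eef_rot: [[-0.605, 0.796, 0.001], [0.796, 0.605, 0.0], [-0.0, 0.001, -1.0]]
contact_force: [-0.1, 0.2, -4.6]
grip_width: 23.6
```

```bash
python3 - <<'E'
from h import *
tq();plan((485.4,-282,180),83.1,16)
a=cv2.cvtColor(cv2.imread("pics/w4.png"),cv2.COLOR_BGR2GRAY)
w=env.capture("wrist")["image"];save("w5.png",w);b=cv2.cvtColor(w,cv2.COLOR_RGB2GRAY)
# track the wrench's tail/grip: template from w4 edges
for (x0,y0,x1,y1) in((228,0,284,55),(228,110,284,205)):
    f=lambda g:cv2.Canny(g,40,100)
    T=f(a)[y0+6:y1-6,x0:x1];r=cv2.matchTemplate(f(b)[max(y0-6,0):y1+6,x0-12:x1+12].astype(np.float32),T.astype(np.float32),cv2.TM_CCOEFF_NORMED)
    print(r.max(),np.array(np.unravel_index(r.argmax(),r.shape))-[y0+6-max(y0-6,0),12])
for r in(8,20,40,110,140):print(r,a[r,225:290:2].tolist(),"\n   ",b[r,225:290:2].tolist())
E
```

```text
t21.10 [436.8 284.9 180.8] yaw 127.24 tilt [0.0008 0.0005] F [-0.1  0.2 -4.6] T [-0.05  0.05  0.  ] w 23.6
dist 129.5 bearing -53.39 Ftool [ 0.2 -0.   4.6] Ttool [ 0.07 -0.01 -0.  ]
16 rows [-0.03571, -0.00736, 5e-05, 0.0, 0.0, 0.04815]
0.7702883 [0 0]
0.3814079 [0 0]
8 [57, 58, 58, 56, 57, 57, 58, 57, 68, 94, 121, 155, 180, 183, 181, 181, 182, 182, 183, 172, 142, 111, 84, 62, 56, 56, 58, 58, 57, 58, 57, 57, 57] 
    [178, 70, 47, 49, 49, 49, 48, 48, 58, 78, 108, 130, 160, 163, 163, 164, 163, 163, 164, 152, 123, 92, 67, 49, 48, 48, 51, 50, 49, 49, 49, 50, 48]
20 [58, 57, 58, 58, 123, 163, 176, 185, 190, 196, 200, 205, 210, 212, 212, 212, 211, 211, 210, 208, 204, 200, 195, 191, 185, 176, 165, 108, 56, 57, 58, 58, 57] 
    [220, 220, 218, 215, 168, 151, 156, 169, 176, 180, 185, 190, 195, 196, 195, 194, 193, 191, 190, 178, 180, 178, 173, 168, 161, 152, 140, 82, 46, 49, 49, 48, 49]
40 [58, 58, 58, 58, 59, 58, 66, 88, 117, 165, 182, 194, 202, 210, 214, 219, 218, 214, 208, 204, 197, 185, 156, 104, 84, 61, 57, 59, 58, 59, 57, 58, 59] 
    [221, 224, 222, 220, 218, 222, 213, 193, 163, 153, 168, 180, 187, 193, 198, 202, 199, 193, 186, 181, 174, 159, 130, 87, 72, 51, 50, 48, 49, 49, 50, 50, 50]
110 [102, 156, 117, 105, 107, 107, 107, 107, 107, 121, 127, 131, 133, 139, 140, 143, 142, 138, 135, 135, 133, 127, 113, 107, 106, 106, 109, 140, 130, 67, 60, 61, 62] 
    [142, 142, 140, 140, 178, 220, 221, 221, 208, 125, 111, 115, 119, 121, 124, 126, 124, 122, 119, 119, 117, 110, 131, 141, 143, 146, 143, 143, 143, 142, 141, 141, 142]
140 [41, 90, 106, 104, 103, 92, 93, 99, 102, 106, 108, 109, 108, 107, 107, 108, 107, 106, 107, 106, 106, 105, 102, 98, 95, 103, 171, 167, 156, 165, 175, 177, 176] 
    [142, 144, 144, 143, 142, 95, 81, 85, 88, 93, 94, 94, 94, 94, 94, 93, 92, 93, 93, 93, 92, 92, 88, 86, 82, 79, 88, 40, 29, 29, 29, 31, 31]
```

Emit:
carry_out --pt "-0.0357 -0.0074 0 0 0 0.0481" --pt "-0.0357 -0.0074 0 0 0 0.0481" --pt "-0.0357 -0.0074 0 0 0 0.0481" --pt "-0.0357 -0.0074 0 0 0 0.0481" --pt "-0.0357 -0.0074 0 0 0 0.0481" --pt "-0.0357 -0.0074 0 0 0 0.0481" --pt "-0.0357 -0.0074 0 0 0 0.0481" --pt "-0.0357 -0.0074 0 0 0 0.0481"

```text
clock: 22.15
ee_pos: [515.8, 4.8, 179.7]
eef_rot: [[-0.261, 0.965, -0.001], [0.965, 0.261, 0.0], [0.0, -0.001, -1.0]]
contact_force: [-0.0, 0.1, -3.4]
grip_width: 23.4
```

Emit:
carry_out --pt "-0.0357 -0.0074 0 0 0 0.0481" --pt "-0.0357 -0.0074 0 0 0 0.0481" --pt "-0.0357 -0.0074 0 0 0 0.0481" --pt "-0.0357 -0.0074 0 0 0 0.0481" --pt "-0.0357 -0.0074 0 0 0 0.0481" --pt "-0.0357 -0.0074 0 0 0 0.0481" --pt "-0.0357 -0.0074 0 0 0 0.0481" --pt "-0.0357 -0.0074 0 0 0 0.0481" --pt "0 0 0 0 0 0" --pt "0 0 0 0 0 0"

```text
clock: 23.4
ee_pos: [484.8, -281.7, 179.8]
eef_rot: [[0.119, 0.993, -0.001], [0.993, -0.119, 0.001], [0.001, -0.001, -1.0]]
contact_force: [-0.2, 0.9, -4.2]
grip_width: 23.7
```

```bash
python3 - <<'E'
from h import *
st();plan((485.4,-282,180),83.1,1)
w=env.capture("wrist")["image"];save("w6.png",w)
# nut after tightening, top view
t=env.capture("top");E=np.array(t["extrinsics"]);K=t["mtx"];q=E[:3,:3]@[514,181,115]+E[:3,3]
save("tnut.png",t["image"]);print(K[0,0]*q[0]/-q[2]+K[0,2],-K[1,1]*q[1]/-q[2]+K[1,2])
E
```

```text
t23.40 [ 484.8 -281.7  179.8] yaw 83.17 tilt [-0.0007  0.0007] F [-0.2  0.9 -4.2] T [-0.05  0.05 -0.  ] w 23.7
1 rows [-0.00022, 0.00066, -0.00024, 0.0, 0.0, 0.00122]
152.85584493696663 193.26546427531562
```

Emit:
carry_out --pt "-0.0002 0.0006 0.012 0 0 0.0012" --pt "0 0 0.012 0 0 0" --pt "0 0 0.012 0 0 0" --pt "0 0 0.012 0 0 0" --pt "0 0 0.012 0 0 0" --pt "0 0 0.008 0 0 0" --pt "0 0 0.004 0 0 0" --pt "0 0 0.002 0 0 0" --pt "0 0 0 0 0 0"

```text
clock: 24.62
ee_pos: [485.5, -282.5, 106.4]
eef_rot: [[0.121, 0.993, 0.0], [0.993, -0.121, -0.0], [-0.0, 0.0, -1.0]]
contact_force: [-0.8, 0.4, -4.5]
grip_width: 23.4
```

Emit:
carry_out --pt "0 0 0.001 0 0 0" --pt "0 0 0.001 0 0 0" --pt "0 0 0 0 0 0"

```text
clock: 25.0
ee_pos: [485.4, -282.5, 104.2]
eef_rot: [[0.12, 0.993, -0.0], [0.993, -0.12, 0.0], [0.0, -0.0, -1.0]]
contact_force: [-0.8, -0.0, -4.1]
grip_width: 23.5
```

```bash
python3 - <<'E'
from h import *
st()
E
```

```text
t25.00 [ 485.4 -282.5  104.2] yaw 83.08 tilt [-0.  0.] F [-0.8 -0.  -4.1] T [-0.05  0.03 -0.05] w 23.5
```

Emit:
carry_out --pt "0 0 0.0006 0 0 0" --pt "0 0 0.0006 0 0 0" --pt "0 0 0 0 0 0"

```text
clock: 25.38
ee_pos: [485.4, -282.5, 103.3]
eef_rot: [[0.12, 0.993, 0.0], [0.993, -0.12, -0.0], [-0.0, 0.0, -1.0]]
contact_force: [-1.6, 0.5, -1.4]
grip_width: 23.9
```

Emit:
carry_out --pt "0 0 0.0005 0 0 0" --pt "0 0 0 0 0 0" --hand 1 --force 5

```text
clock: 25.62
ee_pos: [485.5, -282.6, 103.2]
eef_rot: [[0.12, 0.993, 0.001], [0.993, -0.12, -0.0], [-0.0, 0.001, -1.0]]
contact_force: [-3.1, 1.7, 5.7]
grip_width: 23.7
```

Emit:
carry_out --pt "0 0 0 0 0 0" --pt "0 0 0 0 0 0" --pt "0 0 0 0 0 0" --pt "0 0 0 0 0 0" --hand 0.35

```text
clock: 26.12
ee_pos: [485.4, -282.5, 102.5]
eef_rot: [[0.121, 0.993, 0.0], [0.993, -0.121, -0.0], [0.0, 0.0, -1.0]]
contact_force: [0.1, 0.5, 0.2]
grip_width: 59.3
```

Emit:
carry_out --pt "0 0 -0.01 0 0 0" --pt "0 0 -0.015 0 0 0" --pt "0 0 -0.02 0 0 0" --pt "0 0 -0.02 0 0 0" --pt "0 0 -0.02 0 0 0" --pt "0 0 0 0 0 0"

```text
clock: 26.88
ee_pos: [486.0, -282.9, 189.7]
eef_rot: [[0.12, 0.993, 0.003], [0.993, -0.12, -0.002], [-0.002, 0.003, -1.0]]
contact_force: [-0.2, 0.0, -0.6]
grip_width: 61.0
```

```bash
python3 - <<'E'
from h import *
st();plan((426.7,-255.7,187),-4.8,10)
E
```

```text
t26.88 [ 486.  -282.9  189.7] yaw 83.08 tilt [ 0.003  -0.0021] F [-0.2  0.  -0.6] T [-0.09  0.09  0.07] w 61.0
10 rows [-0.00268, -0.00669, 0.00027, 0.0, 0.0, 0.15338]
```

Back to the same viewpoint as before the grasp, to compare the hanging pose.

Emit:
carry_out --pt "-0.0027 -0.0067 0.0006 0 0 0.1534" --pt "-0.0027 -0.0067 0.0006 0 0 0.1534" --pt "-0.0027 -0.0067 0.0006 0 0 0.1534" --pt "-0.0027 -0.0067 0.0006 0 0 0.1534" --pt "-0.0027 -0.0067 0.0006 0 0 0.1534" --pt "-0.0027 -0.0067 0.0006 0 0 0.1534" --pt "-0.0027 -0.0067 0.0006 0 0 0.1534" --pt "-0.0027 -0.0067 0.0006 0 0 0.1534" --pt "-0.0027 -0.0067 0.0006 0 0 0.1534" --pt "-0.0027 -0.0067 0.0006 0 0 0.1534" --pt "0 0 0 0 0 0" --pt "0 0 0 0 0 0" --hand 0

```text
clock: 28.38
ee_pos: [425.9, -255.4, 181.4]
eef_rot: [[0.997, -0.08, -0.0], [-0.08, -0.997, 0.0], [-0.0, -0.0, -1.0]]
contact_force: [1.0, -0.5, 0.3]
grip_width: 94.0
```

```bash
python3 - <<'E'
from h import *
import pickle
s=st();w=wristE(env.capture("wrist"),s);t=env.capture("top");c=env.capture("scene")
C=pickle.load(open("c0.pkl","rb"));w0=pickle.load(open("wr.pkl","rb"))
r=lambda a,z:cv2.resize(a,z,interpolation=cv2.INTER_CUBIC)
out=np.zeros((600,800,3),np.uint8)
out[:300,:400]=r(w["image"],(400,300));out[300:,:400]=r(w0["image"],(400,300))
out[:200,400:600]=r(t["image"][160:230,145:215],(200,200));out[:200,600:]=r(C["top"]["image"][160:230,145:215],(200,200))
out[200:400,400:]=r(c["image"][130:190,140:260],(400,200));out[400:,400:]=r(C["scene"]["image"][130:190,140:260],(400,200))
save("fin.png",out)
for n,a,b in(("scene",c,C["scene"]),("top",t,C["top"])):
    d=cv2.absdiff(cv2.GaussianBlur(a["image"],(3,3),0),cv2.GaussianBlur(b["image"],(3,3),0)).max(2)>50
    k,l,S,_=cv2.connectedComponentsWithStats(d.astype(np.uint8));print(n,[x.tolist() for x in S[1:] if x[4]>8])
E
```

```text
t28.38 [ 425.9 -255.4  181.4] yaw -4.62 tilt [-0.0002  0.0001] F [ 1.  -0.5  0.3] T [-0.    0.16  0.02] w 94.0
scene [[231, 0, 40, 47, 958], [270, 0, 26, 41, 839], [307, 0, 37, 47, 1099], [423, 0, 45, 32, 827], [408, 10, 8, 7, 40], [426, 31, 23, 20, 235], [440, 33, 12, 3, 20], [250, 42, 8, 4, 25], [211, 49, 12, 17, 107], [414, 51, 10, 2, 13], [295, 53, 39, 19, 480], [411, 52, 57, 37, 490], [242, 57, 16, 19, 222], [185, 77, 30, 10, 261], [252, 77, 6, 10, 41], [293, 76, 11, 11, 73], [193, 88, 23, 13, 261], [168, 105, 6, 9, 35], [226, 107, 5, 8, 31], [184, 108, 6, 2, 12], [418, 109, 25, 13, 206], [181, 112, 6, 25, 88], [219, 115, 5, 24, 88], [293, 121, 6, 4, 15], [320, 137, 17, 12, 138]]
top [[304, 195, 40, 30, 428], [277, 209, 42, 14, 308], [271, 213, 4, 4, 12], [339, 217, 15, 23, 192], [283, 223, 27, 29, 343], [313, 225, 25, 15, 137], [330, 226, 22, 30, 225], [350, 229, 12, 20, 120], [296, 251, 50, 33, 457], [232, 262, 86, 122, 5505], [139, 289, 26, 26, 410], [0, 312, 16, 35, 438], [211, 329, 10, 4, 23], [189, 331, 6, 4, 13], [170, 337, 21, 47, 318], [207, 341, 37, 26, 532], [237, 340, 8, 9, 57], [71, 346, 86, 38, 1824]]
```

View pics/fin.png

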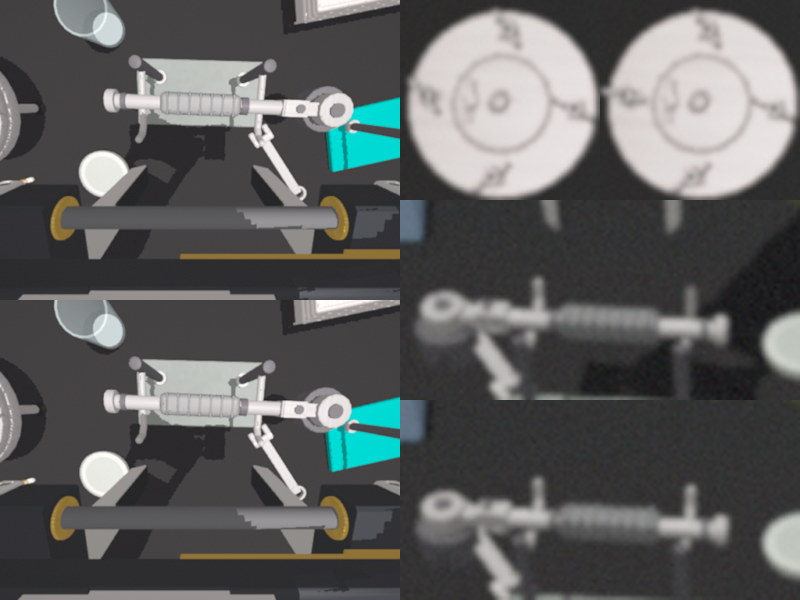

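The wrench hangs level on both hooks as before, with nothing touching it. The target nut has turned and the other three nuts haven't. I'm handing the job in.

```bash
python3 -c "
from h import *
print(env.close_job())"
```

```text
the job is handed in; nothing more can be done
None
```

I tightened the wing nut beside the vent cock until the wrench broke over, hung the wrench back on both hooks, and handed the job in at about 28.4 s of the 61 s allowed.

- **First grasp missed:** The fingertips end about 20 mm behind the reported tool point, not 8 mm ahead of it. My first squeeze slipped off the top of the grip with up to 32 N on the tool and briefly rolled the wrench on its hooks. It settled back level, and the second grasp, about 27 mm lower, held with no visible slip.
- **Seating:** The socket went down freely and bottomed at the expected height.
- **Tightening:** The handle turned with about 1 N of side force until it pulled tight at about 0.8 rad. The side force then stayed at about 9–11 N through roughly 0.25 rad more of handle travel.
- **Break-over:** I put the hinge at roughly 0.2–0.25 rad, clear of the 0.45 stop. This is the one disagreement: a coarse top view taken before the last 0.06 rad step gave about 0.13 rad, where arm geometry gave about 0.22. Both are past the 0.10 mark.
- **Release:** I took the load off before lifting, so the nut was not driven back.

In the last pictures the wrench hangs level on both hooks as it did at the start. The target nut has turned, and the bystanders in view look unmoved. I did not measure the final nut angle.

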